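# Fetch the brass turtle from behind the display figures

## Task

A customer wants the brass turtle weighed, but the owl, the cat and the tower crowd round it on the display board: first stand all three in the side tray, then set the turtle on the middle of the scale's round weighing plate. Only then put the owl, the cat and the tower back on the display board, each upright on the very spot where it stood at the start. Set everything down gently, drop or tip nothing over, and leave the cup, the jar and the carton alone.

Things in the scene. Friction and masses are not known exactly. Their poses are not given: they have to be found in the camera images.
- owl: carved wooden owl, 116 mm tall, round: 50 mm across at the foot, head a cylinder 43 mm across from 72 to 100 mm height with two small ear tufts on top; about 0.16 kg. Loose; origin: centre of underside, z up, +x where it faces. Grip the head at about 86 mm height, from any side.
- cat: dark wooden sitting cat, 120 mm tall; round body 50 mm across at the foot, narrowing to a 28 mm neck at 70 mm; block-shaped head 36 mm deep (x, from -16 to +20 mm) and 40 mm wide (y), from 74 to 108 mm height, with two small pointed ears above; about 0.18 kg. Loose; origin: centre of underside, z up, +x where it faces. Grip the head across y at about 90 mm height.
- tower: dark metal model of a square stepped tower, 126 mm tall; four square storeys 46, 41, 36 and 31 mm wide, the top one from 68 to 110 mm height, with a small pointed dome on it; about 0.28 kg. Loose; origin: centre of underside, z up, +x where it faces. Grip the top storey across x or y at about 90 mm height.
- turtle: low brass turtle, 34 mm high; round shell 48 mm across (widest from 6 to 20 mm height), legs within 32 mm of the middle in x and no wider than the shell in y, head reaching 43 mm to +x, tail 32 mm to -x; about 0.25 kg. Loose; origin: centre of underside, z up, +x where it faces. Grip the shell across y. At the start only about 8 mm is free between it and the figures around it.
- riser: fixed display board of light wood, 200 mm (x) by 220 mm (y), top face 20 mm above the counter, with a 10 mm wide rail standing 14 mm above the top along its far (+x) edge. Origin: centre of the underside. The turtle stands on it, with the three figures close round it, 58 mm to its left and right (board y) and 62 mm nearer the robot (board -x); which is where varies.
- tray: fixed shallow wooden side tray, outside 280 mm (x) by 140 mm (y), walls 6 mm thick and 14 mm high, inner floor 6 mm above the counter; empty at the start, room for three figures in a row along its x. Origin: centre of the underside. It lies on the left or the right of the display board, the scale on the other side.
- pan (a point): centre of the top face of the scale's round steel weighing plate, 120 mm across, 34 mm above the counter; z up. The plate is fixed and does not sink. The scale's grey housing, 170 by 150 mm, lies below the plate, its display on the near (-x) side.
- cup: terracotta cup, 72 mm across, 60 mm high, on the counter beyond the board; to be left alone. Origin: centre of its underside.
- jar: closed glass jar with a light lid, 60 mm across, 75 mm high, on the counter beyond the board; to be left alone. Origin: centre of its underside.
- carton: closed cardboard carton, 75 by 75 by 50 mm high, on the counter beyond the board; to be left alone. Origin: centre of its underside.
Not all that is in view belongs to the job. What is shaped like the cat but green is not meant.

How it is judged (in metres and radians):
On the way, in this order (a step that is already met when the one before it is completed fails the run):
1. owl, cat and tower stand released in the side tray, the turtle still in its place (angle between each of owl, cat, tower's own z axis and vertical below 0.15 rad and linear speed of each of owl, cat, tower below 0.03 m/s and contact force between the fingers and owl below 0.1 N and x of owl in the frame of tray between -0.125 and 0.125 m and y of owl in the frame of tray between -0.055 and 0.055 m and z of each of owl, cat, tower in the frame of tray below 0.012 m and contact force between the fingers and cat below 0.1 N and x of cat in the frame of tray between -0.125 and 0.125 m and y of cat in the frame of tray between -0.055 and 0.055 m and contact force between the fingers and tower below 0.1 N and x of tower in the frame of tray between -0.125 and 0.125 m and y of tower in the frame of tray between -0.055 and 0.055 m and distance of turtle from where it was at the start of the episode below 0.02 m), for 0.2 s.
2. the turtle stands released on the middle of the weighing plate while the three figures are still in the tray (angle between each of turtle, owl, cat, tower's own z axis and vertical below 0.15 rad and linear speed of each of turtle, owl, cat, tower below 0.03 m/s and contact force between the fingers and turtle below 0.1 N and distance between turtle and pan below 0.015 m and contact force between the fingers and owl below 0.1 N and x of owl in the frame of tray between -0.125 and 0.125 m and y of owl in the frame of tray between -0.055 and 0.055 m and z of each of owl, cat, tower in the frame of tray below 0.012 m and contact force between the fingers and cat below 0.1 N and x of cat in the frame of tray between -0.125 and 0.125 m and y of cat in the frame of tray between -0.055 and 0.055 m and contact force between the fingers and tower below 0.1 N and x of tower in the frame of tray between -0.125 and 0.125 m and y of tower in the frame of tray between -0.055 and 0.055 m), for 0.2 s.
At the end, for the whole second after the job is handed in: The turtle stands upright on the weighing plate within 15 mm of its centre; the owl, the cat and the tower stand upright on the display board, each within 15 mm of where it stood at the start; all are released and at rest (angle between each of turtle, owl, cat, tower's own z axis and vertical below 0.15 rad and linear speed of each of turtle, owl, cat, tower below 0.03 m/s and contact force between the fingers and turtle below 0.1 N and distance between turtle and pan below 0.015 m and contact force between the fingers and owl below 0.1 N and distance of each of owl, cat, tower from where it was at the start of the episode below 0.015 m and contact force between the fingers and cat below 0.1 N and contact force between the fingers and tower below 0.1 N); the robot touches nothing.
It fails at once if the cup, the jar or the carton is disturbed (moved over 20 mm) (distance of any of cup, jar, carton from where it was at the start of the episode above 0.02 m).
It fails at once if the owl, the cat, the tower or the turtle is tipped over (angle between any of owl, cat, tower, turtle's own z axis and vertical above 1 rad).
It fails at once if the owl, the cat, the tower or the turtle is dropped or thrown (over 0.7 m/s out of the gripper) ((linear speed of owl above 0.7 m/s and contact force between the fingers and owl below 0.05 N) or (linear speed of cat above 0.7 m/s and contact force between the fingers and cat below 0.05 N) or (linear speed of tower above 0.7 m/s and contact force between the fingers and tower below 0.05 N) or (linear speed of turtle above 0.7 m/s and contact force between the fingers and turtle below 0.05 N)).
It also fails if it takes over 144 s, if anything falls off the work surface, if the arm or the gripper's body presses on something with over 40 N, if the wrist force passes 120 N, or if a joint passes its speed limit or range.

## Robot

A 6-joint arm with a two-finger parallel gripper is mounted at the origin on the work surface. World frame = base frame: x ahead of the robot, y to its left, z up, the work surface at z = 0. Lengths are in m, angles in degrees, forces in N, time in s.
With the tool pointing down it reaches from about 0.35 to 1 m from the base axis. Payload 7.1 kg.
Tool frame: the origin (TCP) lies at the very end of the fingers, on their centre line; the grasp point (between the pads) lies 19 mm behind it; z points along the fingers, y is the line along which they close (so a half turn about z gives the same grasp; the last joint's range is limited). The gripper opens to 85 mm and grips with 20 to 120 N. Pads are 22 mm wide; open, the fingers measure 114 mm over their backs; the gripper's body (76 mm by 85 mm) begins 54 mm behind the grasp point. The pads swing forward as they close: fully open they stand 13 mm farther back than shut.
Start: joints at [-65.604, 24.242, 93.386, -0, 62.372, -1.089], TCP at [0.269, -0.564, 0.231] pointing down, gripper open.
Joint ranges: [-172.04, 172.04], [-51.8, 120.97], [4.93, 147.93], [-75.15, 255.16], [6.16, 154.13], [-145.62, 145.62]. Speed limits (degrees/s): [136.94, 136.94, 172.46, 180, 180, 180].

## Interface

Orientations are given as [roll, pitch, yaw] about the fixed x, y, z axes, in that order (R = Rz(yaw) Ry(pitch) Rx(roll)).
In Python, from bench import status, eyes, sign_off gives the robot as it stands. The module is installed in compiled form; this text tells all that it offers.
- The arm moves only by the tool jog_arm, never from a script. Its argument "increments" is a list that holds one entry, the list of rows, each a list of 7 numbers: the turn, a rotation vector about the tool's x, y, z normalised to -1 to 1, where 1 is 5 degrees, then the shift along the tool's x, y, z normalised to -1 to 1, where 1 is 40 mm, then the finger opening in mm, from 0 to 85.4. A call has 1 to 20 rows; each row shifts and turns the commanded pose from where the row before left it, along the tool's axes as they then stand; what a row does not reach is not made up. A row lasts 1/12 s, in which the tool goes at most 41.7 mm and 7.16 degrees, less where a joint would pass 70% of its speed; a pose out of reach is approached as far as the arm can. A call with a number of a shift or a turn outside -1 to 1 is refused whole. A call with a gripper value outside its range is refused whole. The fingers move at their own pace and stop on an object; "newtons" is the grip in N (left out, the last holds). Time passes only in rows, so rows that do not move let the fingers close. It gives the time, the measured TCP pose, the force, the opening and the grip force at its end, in the units of the state.
- status.get_obs(): the state, without advancing time (a new reading comes with each control period).
- eyes.get_image(name): name is "scene" or "top"; returns a dict with "image" (420x560x3 uint8, red, green, blue), "range_z" (420x560 float32, m along the optical axis (not along the pixel's ray), 0 where there is no reading), "vfov" (degrees; the focal length in pixels is half the picture's height over the tangent of half this angle, whatever the lens; pixels are square), "cx", "cy" (the principal point, pixels), "R" (3x3) and "t" (3): a world point X has camera coordinates R X + t. Camera axes: x right, y down, z forward; pixel columns grow to the right and rows downward; lengths in m; the calibration is good to about 2 mm. A picture is of the moment at which its call begins.
- sign_off(): hands the job in; it is judged then, once.
The state is a dict: "t": time; "joint_pos": joint angles; "dq": joint speeds; "effort": joint torques, N m; "ee_pos": TCP position; "tool_rot": TCP orientation; "force": force on the tool from outside, world axes, zero at the start; "wrist_torque": the same for the moment, N m; "finger_gap": opening from 0.0 (shut) to 1.0 (fully open); "finger_force": force on a finger pad.
Only numpy, scipy, OpenCV 4.12 (cv2) and the standard library are available. Lean on these libraries where they do the work, as an engineer would, in place of code of your own. Each camera call takes 0.05 s, during which the arm holds its last target. There are 200 camera calls.

## Working session

There is one attempt and no reset: what is moved stays moved. The work goes in short steps, Python scripts to look and compute and a tool call to move; the robot and the scene stay as the last step left them, time stands still between calls to the robot, and variables do not carry over. Pictures are saved under pics/ and viewed, at most 14 in all, crops included, and the job is handed in when it is done.

Besides the shell and the picture viewer there is one more tool, called after "Call:" as a command line: name --argument value ..., lists and objects as JSON in quotes. jog_arm: Moves the arm, as the interface text tells. Scaled input: -1 to 1 covers 40 mm each way for a shift and 5 degrees each way for a turn. Its arguments: {"type":"object","properties":{"increments":{"type":"array"},"newtons":{"type":"number"}},"required":["increments"]}

```bash
mkdir -p pics; ls
cat > h.py <<'E'
from bench import status, eyes
import numpy as np, cv2
def grab(n):
    d=eyes.get_image(n); np.savez(''+n+'.npz',**{k:np.asarray(v) for k,v in d.items()}); return d
def load(n): return dict(np.load(''+n+'.npz'))
def world(d):
    H,W=d['range_z'].shape; f=H/2/np.tan(np.radians(float(d['vfov']))/2)
    v,u=np.mgrid[:H,:W]; z=d['range_z']
    c=np.stack([(u-d['cx'])/f*z,(v-d['cy'])/f*z,z],-1)
    return (c-d['t'])@d['R']
E
python3 - <<'E'
from h import *
for n in('scene','top'):
    d=grab(n); cv2.imwrite(f'pics/{n}0.png',d['image'][...,::-1]); print(n,d['vfov'],d['cx'],d['cy'],d['R'],d['t'])
o=status.get_obs();print(o)
E
```

```text
pics
scene 50.72277662885551 277.85924135796034 205.38368021222544 [[ 0.73597344  0.67674643 -0.01890394]
 [ 0.47450779 -0.53554955 -0.69859075]
 [-0.48289279  0.50517417 -0.7152717 ]] [-0.43509109 -0.2265376   1.16673894]
top 43.08880200314118 270.64529706417085 213.0959134931039 [[-3.70091067e-03 -9.99992814e-01  8.21128162e-04]
 [-9.78810173e-01  3.45439557e-03 -2.04740597e-01]
 [ 2.04736290e-01 -1.56145526e-03 -9.78815924e-01]] [0.00961499 0.58119879 1.22463064]
{'t': 0.1, 'joint_pos': array([-6.56038349e+01,  2.42811068e+01,  9.34284545e+01,  8.33437624e-04,
        6.23738550e+01, -1.08855173e+00]), 'dq': array([-0.01637245, -0.038846  , -0.10491702, -0.01080432, -0.03849657,
        0.01711325]), 'effort': array([ 6.22303705e-04, -5.58426297e+01, -2.82445961e+01, -2.85950199e-05,
        2.92804456e-03,  3.66310076e-05]), 'ee_pos': array([ 0.26873267, -0.56370337,  0.23060234]), 'tool_rot': array([-1.79916613e+02, -2.32243907e-03,  2.54843281e+01]), 'force': array([ 0.15633461, -0.45809309,  0.5010303 ]), 'wrist_torque': array([-0.00740606, -0.0449068 , -0.02717805]), 'finger_force': 0.0, 'finger_gap': 1.0016828586607938}
```

View pics/scene0.png

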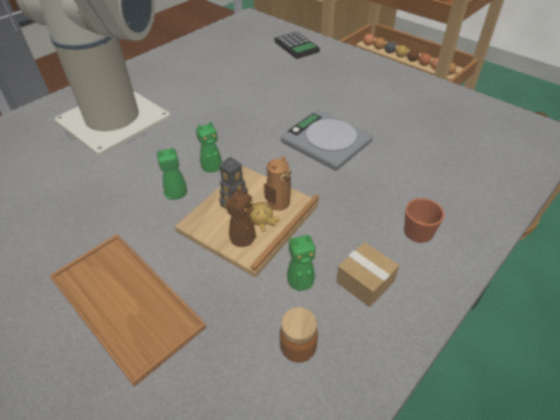

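View pics/top0.png

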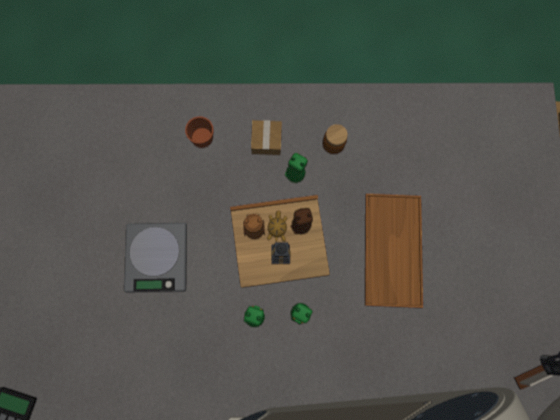

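The scene view shows the tower (232,183), owl (279,183), dark-brown cat (241,218) and turtle (263,215) on the board. The tray is at (125,303) and the scale plate at (331,135). There are three green decoy cats, at (208,147), (172,174) and (302,262). In the top view the owl is at (254,225), cat (303,220), tower (281,253), turtle (278,226), tray (394,250) and plate (154,251). The dark-brown cat is the one meant, because the other three are green.

Run:
```python
from h import *
s,t=load('scene'),load('top')
a=cv2.resize(s['image'][140:270,170:330],None,fx=3.9,fy=3.9,interpolation=2)[:,:,::-1]
a=cv2.resize(s['image'][135:265,175:325],(400,347),interpolation=2)
b=cv2.resize(t['image'][185:295,222:342],(400,367),interpolation=2)
c=np.zeros((367,800,3),np.uint8);c[:347,:400]=a;c[:,400:]=b
cv2.imwrite('pics/crop0.png',c[...,::-1])
ws,wt=world(s),world(t)
for n,(u,v) in dict(owl=(254,218),cat=(302,213),tower=(282,246),turtle=(278,227),pan=(154,251),trayfloor=(394,250),board=(255,270),counter=(340,300)).items():
    print('top',n,wt[v,u].round(4))
for n,(u,v) in dict(owl=(279,165),cat=(238,203),tower=(231,165),turtle=(263,213),pan=(331,135),tray=(125,303),board=(200,222)).items():
    print('scene',n,ws[v,u].round(4))
# bands
for nm,w in(('top',wt),('scene',ws)):
    P=w.reshape(-1,3); 
    for n,lo,hi,c,r in(('owlhead',.092,.118,(.63,.06),.035),('cathead',.096,.126,(.63,-.05),.035),('towertop',.09,.128,(.57,0),.035),('turtle',.03,.06,(.63,.0),.045)):
        pass
    for n,(u0,u1,v0,v1) in dict().items(): pass
# plate
P=wt[225:278,128:182].reshape(-1,3); P=P[(abs(P[:,2]-.034)<.006)]; print('z',np.median(P[:,2]))
```

```text
top owl [0.5553 0.0456 0.1303]
top cat [ 0.5665 -0.0639  0.1304]
top tower [ 0.4891 -0.0174  0.1415]
top turtle [ 0.5481 -0.0101  0.0544]
top pan [0.4939 0.2916 0.032 ]
top trayfloor [ 0.497  -0.2972  0.0121]
top board [0.4477 0.046  0.0235]
top counter [ 0.3758 -0.1612  0.0027]
scene owl [0.5552 0.0458 0.1262]
scene cat [ 0.5709 -0.0756  0.1273]
scene tower [ 0.4962 -0.021   0.1357]
scene turtle [ 0.5672 -0.0145  0.0512]
scene pan [0.4991 0.2866 0.0331]
scene tray [ 0.5061 -0.2984  0.0063]
scene board [ 0.4693 -0.0949  0.0201]
z 0.03440446682391907
```

View pics/crop0.png

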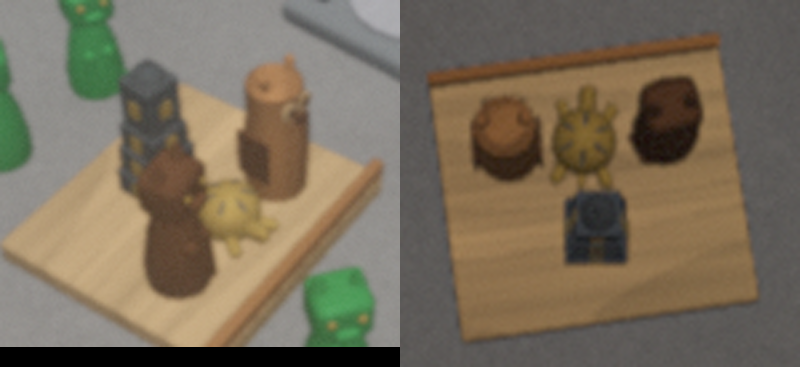

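The crop confirms it: the owl has ear tufts and a face, the tower is dark and stepped, and the cat is dark brown with a block head. The heights also match. Next I'll fit centres and yaws from height bands in both clouds.

```bash
cat > fit.py <<'E'
from h import *
def rect(P):
    (c,s,a)=cv2.minAreaRect((P[:,:2]*1000).astype(np.float32)); return np.round(c,1),np.round(s,1),round(a,1)
def blob(w,c,r,lo,hi):
    P=w.reshape(-1,3); m=(np.hypot(P[:,0]-c[0],P[:,1]-c[1])<r)&(P[:,2]>lo)&(P[:,2]<hi); return P[m]
E
python3 - <<'E'
from fit import *
for n in('top','scene'):
    w=world(load(n)); print(n)
    for k,c,r,lo,hi in(('owl head',(.55,.046),.035,.092,.125),('cat head',(.565,-.068),.035,.096,.13),('tower top',(.49,-.018),.035,.1,.132),('turtle',(.548,-.01),.035,.026,.056),('turtle shell top',(.548,-.01),.035,.045,.056),('board',(.5,0),.2,.016,.025),('rail',(.6,0),.14,.029,.037),('plate',(.494,.292),.09,.0315,.037),('tray',(.497,-.297),.18,.010,.016),('trayfloor',(.497,-.297),.18,.004,.008)):
        P=blob(w,c,r,lo,hi)
        if len(P)>5: print(k,len(P),P.mean(0).round(4),rect(P))
E
```

```text
top
owl head 170 [0.5425 0.0479 0.1177] (array([546.3,  49. ]), array([43.8, 42.7]), 5.4)
cat head 218 [ 0.5576 -0.0651  0.124 ] (array([562.1, -65.6]), array([40.6, 40. ]), 13.2)
tower top 119 [ 0.4818 -0.0145  0.1252] (array([484. , -15.7]), array([32.8, 32.1]), 0.1)
turtle 389 [ 0.5488 -0.0085  0.0441] (array([550.4, -14.3]), array([62. , 63.7]), 82.8)
turtle shell top 210 [ 0.5499 -0.0076  0.0508] (array([552.3, -10.6]), array([45.1, 51.9]), 40.9)
board 4675 [ 0.5037 -0.0143  0.0205] (array([502.5, -15. ]), array([376.1, 219.9]), 7.8)
rail 436 [ 0.6013 -0.0074  0.0333] (array([580.3, -28.7]), array([191.8, 205.7]), 35.4)
plate 1323 [0.4903 0.2916 0.0343] (array([480. , 284.4]), array([147.5, 124.5]), 11.6)
tray 1095 [ 0.4918 -0.2914  0.0124] (array([ 483.8, -241.6]), array([246.2, 313.9]), 87.2)
trayfloor 3898 [ 0.497  -0.2943  0.0059] (array([ 496.7, -303.2]), array([358.3, 346.2]), 4.9)
scene
owl head 400 [0.5583 0.0383 0.1118] (array([551.4,  45.5]), array([45.9, 38.6]), 18.5)
cat head 537 [ 0.5701 -0.0729  0.1192] (array([566.4, -67.4]), array([40. , 39.9]), 15.4)
tower top 339 [ 0.4939 -0.0222  0.1187] (array([486.9, -17. ]), array([34.7, 32.1]), 3.9)
turtle 513 [ 0.56   -0.0093  0.0445] (array([557.7,  -4.6]), array([56.7, 51. ]), 83.5)
turtle shell top 279 [ 0.5549 -0.0064  0.0505] (array([550.5,  -1.6]), array([37.6, 56.2]), 28.6)
board 4554 [ 0.5215 -0.04    0.0199] (array([502. , -16.4]), array([344.4, 222. ]), 7.5)
rail 850 [ 0.6126 -0.0206  0.033 ] (array([611.4, -33.9]), array([202. , 208.1]), 48.1)
plate 1188 [0.4969 0.2875 0.0337] (array([495.1, 289.5]), array([118.6, 119.4]), 77.9)
tray 1647 [ 0.5159 -0.2954  0.0134] (array([ 502.2, -243.6]), array([245.9, 282.7]), 87.4)
trayfloor 9202 [ 0.5103 -0.2982  0.0061] (array([ 505.6, -296. ]), array([282.8, 341.6]), 44.3)
```

```bash
cat >> fit.py <<'E'
from scipy.optimize import least_squares
def owlfit(P,r=.0215):
    return least_squares(lambda p:np.hypot(P[:,0]-p[0],P[:,1]-p[1])-r,P[:,:2].mean(0),loss='soft_l1',f_scale=.002).x
def boxfit(P,hx,hy,ox=0,yaw0=0):
    # surface distance of points to a rectangle outline offset ox along its x
    def res(p):
        c,s=np.cos(p[2]),np.sin(p[2]);d=P[:,:2]-p[:2]
        x=d@[c,s]-ox;y=d@[-s,c]
        qx,qy=abs(x)-hx,abs(y)-hy
        return np.hypot(np.maximum(qx,0),np.maximum(qy,0))+np.minimum(np.maximum(qx,qy),0)
    q=least_squares(res,[*P[:,:2].mean(0),yaw0],x_scale=[.01,.01,.2],loss='soft_l1',f_scale=.002).x
    return np.array([q[0],q[1],np.degrees(q[2])])
def figs(wt,ws,owl=(.548,.047),cat=(.564,-.067),tower=(.487,-.017),zb=.02):
    B=lambda c,lo,hi,r=.033:np.vstack([blob(w,c,r,zb+lo,zb+hi) for w in(wt,ws)])
    return dict(owl=owlfit(B(owl,.074,.095)),cat=boxfit(B(cat,.077,.103),.018,.020,.002,.2),tower=boxfit(B(tower,.074,.104),.0155,.0155))
def ray(d,u,v,z):
    f=210/np.tan(np.radians(float(d['vfov']))/2); q=np.array([(u-d['cx'])/f,(v-d['cy'])/f,1])@d['R']; c=-d['t']@d['R']
    return c+q*(z-c[2])/q[2]
E
python3 - <<'E'
from fit import *
t,s=load('top'),load('scene');wt,ws=world(t),world(s)
for k,v in figs(wt,ws).items(): print(k,v.round(4))
E1=np.vstack([ws.reshape(-1,3)*0+9,wt.reshape(-1,3)*0+9])
for k,c in(('owl',(.548,.047)),('cat',(.564,-.067)),('tower',(.487,-.017))):
  for n,w in(('top',wt),('scene',ws)): print(k,n,len(blob(w,c,.033,.094,.124)))
print('tray scene',[ray(s,u,v,.014)[:2].round(3) for u,v in((118,238),(203,321),(137,371),(52,272))])
print('tray top',[ray(t,u,v,.014)[:2].round(3) for u,v in((365,194),(421,196),(423,307),(366,306))])
print('board top',[ray(t,u,v,.02)[:2].round(3) for u,v in((222+.3*63,185+.3*340),(222+.3*357,185+.3*298))])
for n,d,w in(('t',t,wt),('s',s,ws)):
  P=w.reshape(-1,3);I=d['image'].reshape(-1,3).astype(int)
  m=(np.hypot(P[:,0]-.493,P[:,1]-.29)<.075)&(abs(P[:,2]-.034)<.005)&(I.min(1)>105)
  print('plate',n,m.sum(),cv2.minEnclosingCircle((P[m,:2]*1000).astype(np.float32)),P[m].mean(0), np.percentile(P[m][:,:2],[1,99],axis=0))
E
```

```text
owl [0.5489 0.0485]
cat [ 0.5601 -0.0669 14.7351]
tower [ 0.4858 -0.0158  0.1708]
owl top 137
owl scene 353
cat top 68
cat scene 293
tower top 35
tower scene 256
tray scene [array([ 0.377, -0.226]), array([ 0.638, -0.233]), array([ 0.627, -0.356]), array([ 0.356, -0.352])]
tray top [array([ 0.639, -0.231]), array([ 0.634, -0.372]), array([ 0.358, -0.36 ]), array([ 0.361, -0.222])]
board top [array([0.407, 0.08 ]), array([ 0.437, -0.134])]
plate t 1687 ((493.95294189453125, 291.75225830078125), 59.44773864746094) [0.49363779 0.29094428 0.03453008] [[0.43971169 0.23589191]
 [0.5482241  0.34619553]]
plate s 1259 ((496.40496826171875, 290.07135009765625), 62.04119110107422) [0.4975359  0.2867812  0.03353853] [[0.43921556 0.23161825]
 [0.55283974 0.34560807]]
```

Call:
jog_arm --increments '[[[0, 0, 0.72, 0.57, -0.56, 0, 85], [0, 0, 0.72, 0.57, -0.56, 0, 85], [0, 0, 0.72, 0.57, -0.56, 0, 85], [0, 0, 0, 0.57, -0.56, 0, 85], [0, 0, 0, 0.57, -0.56, 0, 85], [0, 0, 0, 0.57, -0.56, 0, 85], [0, 0, 0, 0.57, -0.56, 0, 85], [0, 0, 0, 0.57, -0.56, 0, 85], [0, 0, 0, 0.57, -0.56, 0, 85], [0, 0, 0, 0.57, -0.56, 0, 85], [0, 0, 0, 0.57, -0.56, 0, 85], [0, 0, 0, 0.57, -0.56, 0, 85], [0, 0, 0, 0.57, -0.56, 0, 85], [0, 0, 0, 0.57, -0.56, 0, 85], [0, 0, 0, 0.57, -0.56, 0, 85], [0, 0, 0, 0.57, -0.56, 0, 85], [0, 0, 0, 0.3, -0.3, 0, 85], [0, 0, 0, 0, 0, 0, 85]]]' --newtons 40

```text
t: 1.6
ee_pos: [0.5301, -0.1022, 0.2311]
tool_rot: [-180.0, -0.0, 14.9]
force: [0.2, -0.2, -0.6]
finger_gap: 0.997
finger_force: 0.0
```

```bash
cat > go.py <<'E'
import sys
from bench import status
import numpy as np
from scipy.spatial.transform import Rotation as R
o=status.get_obs(); r=R.from_euler('xyz',o['tool_rot'],degrees=True)
tx=[float(a) for a in sys.argv[1:5]] # x y z yaw
g=R.from_euler('xyz',[180,0,tx[3]],degrees=True)
print('pose',o['ee_pos'].round(4),o['tool_rot'].round(2),'t',round(o['t'],2),'F',o['force'].round(1),'gap',round(o['finger_gap']*85.4,1),o['finger_force'])
print('turn units',((r.inv()*g).as_rotvec(degrees=True)/5).round(3),'shift units(after turn)',(g.inv().apply(np.array(tx[:3])-o['ee_pos'])/.04).round(3),'shift now-frame',(r.inv().apply(np.array(tx[:3])-o['ee_pos'])/.04).round(3))
E
python3 go.py .563 -.0665 .089 14.7
```

```text
pose [ 0.5301 -0.1022  0.2311] [-1.7997e+02 -2.0000e-02  1.4870e+01] t 1.6 F [ 0.2 -0.2 -0.6] gap 85.1 0.0
turn units [-0.007 -0.005  0.035] shift units(after turn) [ 1.022 -0.655  3.552] shift now-frame [ 1.023 -0.65   3.553]
```

Call:
jog_arm --increments '[[[0, 0, 0, 0.51, -0.33, 0, 85], [0, 0, 0, 0.51, -0.33, 0, 85], [0, 0, 0, 0, 0, 0.6, 85], [0, 0, 0, 0, 0, 0.6, 85], [0, 0, 0, 0, 0, 0.6, 85], [0, 0, 0, 0, 0, 0.6, 85], [0, 0, 0, 0, 0, 0.6, 85], [0, 0, 0, 0, 0, 0.4, 85], [0, 0, 0, 0, 0, 0.15, 85], [0, 0, 0, 0, 0, 0, 85], [0, 0, 0, 0, 0, 0, 60], [0, 0, 0, 0, 0, 0, 50]]]' --newtons 30

```text
t: 2.6
ee_pos: [0.5623, -0.0694, 0.0904]
tool_rot: [180.0, -0.1, 14.7]
force: [0.7, 0.3, 0.4]
finger_gap: 0.743
finger_force: 0.0
```

```bash
python3 go.py .563 -.0665 .089 14.7
python3 - <<'E'
from h import *
for n in('top','scene'): grab(n)
s=cv2.resize(load('scene')['image'][120:270,170:340],(400,353),interpolation=2);t=cv2.resize(load('top')['image'][185:295,222:342],(400,367),interpolation=2)
c=np.zeros((367,800,3),np.uint8);c[:353,:400]=s;c[:,400:]=t;cv2.imwrite('pics/c1.png',c[...,::-1])
E
```

```text
pose [ 0.5623 -0.0694  0.0904] [ 1.7996e+02 -9.0000e-02  1.4670e+01] t 2.6 F [0.7 0.3 0.4] gap 63.4 0.0
turn units [ 0.008 -0.019 -0.006] shift units(after turn) [ 0.036 -0.067  0.036] shift now-frame [ 0.036 -0.067  0.036]
```

View pics/c1.png

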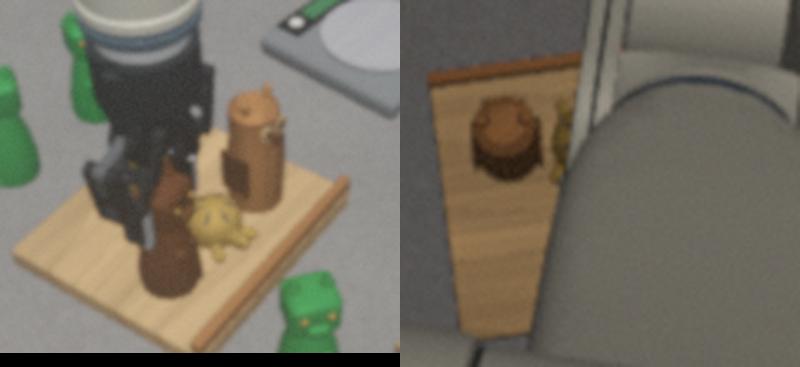

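The fingers stand either side of the cat's head (about (170,185) in the scene crop). I'll correct by 3 mm and close.

Call:
jog_arm --increments '[[[0, 0, 0, 0.035, -0.065, 0, 50], [0, 0, 0, 0, 0, 0, 44], [0, 0, 0, 0, 0, 0, 40], [0, 0, 0, 0, 0, 0, 36], [0, 0, 0, 0, 0, 0, 30], [0, 0, 0, 0, 0, 0, 30], [0, 0, 0, 0, 0, 0, 30]]]' --newtons 30

```text
t: 3.28
ee_pos: [0.5628, -0.0663, 0.0899]
tool_rot: [180.0, -0.1, 14.7]
force: [-0.2, -0.7, 6.3]
finger_gap: 0.466
finger_force: 30.3
```

Call:
jog_arm --increments '[[[0, 0, 0, 0, 0, -0.2, 30], [0, 0, 0, 0, 0, -0.5, 30], [0, 0, 0, 0, 0, -0.6, 30], [0, 0, 0, -0.1, 0.18, -0.2, 30], [0, 0, 0, -0.25, 0.43, 0, 30], [0, 0, 0, -0.4, 0.69, 0, 30], [0, 0, 0, -0.4, 0.69, 0, 30], [0, 0, 0, -0.4, 0.69, 0, 30], [0, 0, 0, -0.4, 0.69, 0, 30], [0, 0, 0, -0.4, 0.69, 0, 30], [0, 0, 0, -0.4, 0.69, 0, 30], [0, 0, 0, -0.16, 0.28, 0, 30], [0, 0, 0, -0.08, 0.15, 0, 30], [0, 0, 0, 0, 0, 0.4, 30], [0, 0, 0, 0, 0, 0.5, 30], [0, 0, 0, 0, 0, 0.4, 30], [0, 0, 0, 0, 0, 0.2, 30], [0, 0, 0, 0, 0, 0.1, 30], [0, 0, 0, 0, 0, 0, 30], [0, 0, 0, 0, 0, 0, 30]]]'

```text
t: 4.95
ee_pos: [0.4995, -0.2967, 0.0857]
tool_rot: [180.0, -0.0, 14.7]
force: [-0.2, -1.0, -2.5]
finger_gap: 0.465
finger_force: 31.0
```

```bash
python3 go.py .500 -.297 .077 14.7
```

```text
pose [ 0.4995 -0.2967  0.0857] [ 1.7999e+02 -2.0000e-02  1.4720e+01] t 4.95 F [-0.2 -1.  -2.5] gap 39.7 30.99222421646118
turn units [ 0.003 -0.004  0.003] shift units(after turn) [0.01  0.009 0.218] shift now-frame [0.01  0.009 0.218]
```

Call:
jog_arm --increments '[[[0, 0, 0, 0, 0, 0.12, 30], [0, 0, 0, 0, 0, 0.08, 30], [0, 0, 0, 0, 0, 0.02, 30], [0, 0, 0, 0, 0, 0, 30]]]'

```text
t: 5.28
ee_pos: [0.499, -0.2969, 0.0765]
tool_rot: [-180.0, 0.0, 14.7]
force: [0.5, 0.2, -1.7]
finger_gap: 0.464
finger_force: 31.0
```

Call:
jog_arm --increments '[[[0, 0, 0, 0, 0, 0.02, 30], [0, 0, 0, 0, 0, 0, 42], [0, 0, 0, 0, 0, 0, 48], [0, 0, 0, 0, 0, 0, 70], [0, 0, 0, 0, 0, 0, 85], [0, 0, 0, 0, 0, 0, 85], [0, 0, 0, 0, 0, -0.3, 85], [0, 0, 0, 0, 0, -0.8, 85], [0, 0, 0, 0, 0, -0.8, 85], [0, 0, 0, 0, 0, -0.8, 85], [0, 0, 0, 0, 0, 0, 85]]]'

```text
t: 6.2
ee_pos: [0.5024, -0.299, 0.191]
tool_rot: [179.5, -0.4, 14.7]
force: [0.6, -1.0, 0.6]
finger_gap: 0.995
finger_force: 0.0
```

```bash
python3 go.py .486 -.016 .092 0
```

```text
pose [ 0.5024 -0.299   0.191 ] [179.55  -0.43  14.69] t 6.2 F [ 0.6 -1.   0.6] gap 85.0 0.0
turn units [ 0.079 -0.097  2.937] shift units(after turn) [-0.41  -7.075  2.474] shift now-frame [ 1.378 -6.967  2.429]
```

Call:
jog_arm --increments '[[[0, 0, 0.6, 0, 0, 0, 85], [0, 0, 0.6, 0, 0, 0, 85], [0, 0, 0.6, 0, 0, 0, 85], [0, 0, 0.6, 0, 0, 0, 85], [0, 0, 0.54, 0, -0.2, 0, 85], [0, 0, 0, -0.04, -0.8, 0, 85], [0, 0, 0, -0.04, -0.8, 0, 85], [0, 0, 0, -0.04, -0.8, 0, 85], [0, 0, 0, -0.04, -0.8, 0, 85], [0, 0, 0, -0.04, -0.8, 0, 85], [0, 0, 0, -0.04, -0.8, 0, 85], [0, 0, 0, -0.04, -0.8, 0, 85], [0, 0, 0, -0.04, -0.8, 0, 85], [0, 0, 0, -0.04, -0.4, 0, 85], [0, 0, 0, 0, 0, 0, 85], [0, 0, 0, 0, 0, 0, 85]]]'

```text
t: 7.53
ee_pos: [0.4844, -0.0164, 0.1842]
tool_rot: [180.0, -0.0, 0.1]
force: [0.7, 0.6, 0.2]
finger_gap: 0.995
finger_force: 0.0
```

```bash
python3 go.py .486 -.016 .091 0
```

```text
pose [ 0.4844 -0.0164  0.1842] [ 1.7998e+02 -4.0000e-02  1.2000e-01] t 7.53 F [0.7 0.6 0.2] gap 85.0 0.0
turn units [ 0.003 -0.007  0.023] shift units(after turn) [ 0.04 -0.01  2.33] shift now-frame [ 0.038 -0.011  2.33 ]
```

Call:
jog_arm --increments '[[[0, 0, 0.02, 0.04, -0.01, 0.5, 85], [0, 0, 0, 0, 0, 0.6, 85], [0, 0, 0, 0, 0, 0.6, 85], [0, 0, 0, 0, 0, 0.4, 85], [0, 0, 0, 0, 0, 0.2, 75], [0, 0, 0, 0, 0, 0, 60], [0, 0, 0, 0, 0, 0, 45], [0, 0, 0, 0, 0, 0, 38], [0, 0, 0, 0, 0, 0, 34], [0, 0, 0, 0, 0, 0, 30], [0, 0, 0, 0, 0, 0, 26], [0, 0, 0, 0, 0, 0, 22], [0, 0, 0, 0, 0, 0, 22], [0, 0, 0, 0, 0, 0, 22]]]' --newtons 40

```text
t: 8.7
ee_pos: [0.4869, -0.0167, 0.0928]
tool_rot: [180.0, -0.1, -0.1]
force: [-0.0, -0.2, 6.3]
finger_gap: 0.359
finger_force: 40.0
```

```bash
python3 go.py .413 -.295 .079 0
```

```text
pose [ 0.4869 -0.0167  0.0928] [ 1.7998e+02 -1.2000e-01 -9.0000e-02] t 8.7 F [-0.  -0.2  6.3] gap 30.7 40.04283428192139
turn units [ 0.005 -0.025 -0.019] shift units(after turn) [-1.846  6.958  0.345] shift now-frame [-1.836  6.961  0.344]
```

Call:
jog_arm --increments '[[[0, 0, 0, 0, 0, -0.2, 22], [0, 0, 0, 0, 0, -0.5, 22], [0, 0, 0, 0, 0, -0.6, 22], [0, 0, 0, 0, 0.2, -0.2, 22], [0, 0, 0, 0, 0.5, 0, 22], [0, 0, 0, 0, 0.7, 0, 22], [0, 0, 0, 0, 0.7, 0, 22], [0, 0, 0, 0, 0.7, 0, 22], [0, 0, 0, 0, 0.7, 0, 22], [0, 0, 0, -0.3, 0.7, 0, 22], [0, 0, 0, -0.4, 0.7, 0, 22], [0, 0, 0, -0.4, 0.7, 0, 22], [0, 0, 0, -0.4, 0.7, 0, 22], [0, 0, 0, -0.24, 0.46, 0, 22], [0, 0, 0, -0.1, 0.2, 0, 22], [0, 0, 0, 0, 0, 0.4, 22], [0, 0, 0, 0, 0, 0.6, 22], [0, 0, 0, 0, 0, 0.4, 22], [0, 0, 0, 0, 0, 0.2, 22], [0, 0, 0, 0, 0, 0, 22]]]'

```text
t: 10.37
ee_pos: [0.4108, -0.2938, 0.086]
tool_rot: [-179.9, 0.2, -0.1]
force: [0.3, 0.3, -2.5]
finger_gap: 0.358
finger_force: 40.4
```

```bash
python3 go.py .413 -.295 .0793 0
```

```text
pose [ 0.4108 -0.2938  0.086 ] [-1.7987e+02  1.7000e-01 -1.0000e-01] t 10.37 F [ 0.3  0.3 -2.5] gap 30.6 40.35438895225525
turn units [-0.026  0.033 -0.021] shift units(after turn) [0.056 0.029 0.168] shift now-frame [0.057 0.029 0.168]
```

Call:
jog_arm --increments '[[[0, 0, 0, 0.04, 0, 0.1, 22], [0, 0, 0, 0, 0, 0.05, 22], [0, 0, 0, 0, 0, 0.03, 22], [0, 0, 0, 0, 0, 0, 22], [0, 0, 0, 0, 0, 0, 22]]]'

```text
t: 10.78
ee_pos: [0.4137, -0.2949, 0.081]
tool_rot: [180.0, -0.0, -0.1]
force: [-0.0, 0.3, -2.0]
finger_gap: 0.36
finger_force: 40.4
```

Call:
jog_arm --increments '[[[0, 0, 0, 0, 0, 0.03, 22], [0, 0, 0, 0, 0, 0.02, 22], [0, 0, 0, 0, 0, 0, 22], [0, 0, 0, 0, 0, 0, 34], [0, 0, 0, 0, 0, 0, 40], [0, 0, 0, 0, 0, 0, 65], [0, 0, 0, 0, 0, 0, 85], [0, 0, 0, 0, 0, 0, 85], [0, 0, 0, 0, 0, -0.3, 85], [0, 0, 0, 0, 0, -0.8, 85], [0, 0, 0, 0, 0, -0.8, 85], [0, 0, 0, 0, 0, -0.6, 85], [0, 0, 0, 0, 0, -0.1, 85], [0, 0, 0, 0, 0, 0, 85]]]'

```text
t: 11.95
ee_pos: [0.4144, -0.2955, 0.1842]
tool_rot: [179.9, -0.2, -0.1]
force: [0.1, -0.4, -0.5]
finger_gap: 0.994
finger_force: 0.0
```

```bash
python3 go.py .549 .0478 .087 0
```

```text
pose [ 0.4144 -0.2955  0.1842] [ 1.7986e+02 -1.9000e-01 -1.1000e-01] t 11.95 F [ 0.1 -0.4 -0.5] gap 84.9 0.0
turn units [ 0.028 -0.037 -0.023] shift units(after turn) [ 3.366 -8.583  2.431] shift now-frame [ 3.341 -8.596  2.421]
```

Call:
jog_arm --increments '[[[0, 0, 0, 0.14, -0.36, 0, 85], [0, 0, 0, 0.28, -0.715, 0, 85], [0, 0, 0, 0.28, -0.715, 0, 85], [0, 0, 0, 0.28, -0.715, 0, 85], [0, 0, 0, 0.28, -0.715, 0, 85], [0, 0, 0, 0.28, -0.715, 0, 85], [0, 0, 0, 0.28, -0.715, 0, 85], [0, 0, 0, 0.28, -0.715, 0, 85], [0, 0, 0, 0.28, -0.715, 0, 85], [0, 0, 0, 0.28, -0.715, 0, 85], [0, 0, 0, 0.28, -0.715, 0, 85], [0, 0, 0, 0.28, -0.715, 0, 85], [0, 0, 0, 0.14, -0.36, 0, 85], [0, 0, 0, 0, 0, 0, 85], [0, 0, 0, 0, 0, 0, 85]]]'

```text
t: 13.2
ee_pos: [0.5475, 0.0488, 0.1808]
tool_rot: [180.0, 0.2, -0.0]
force: [-0.5, -0.3, -0.1]
finger_gap: 0.993
finger_force: 0.0
```

```bash
python3 go.py .549 .0478 .087 0
```

```text
pose [0.5475 0.0488 0.1808] [ 1.7998e+02  1.7000e-01 -0.0000e+00] t 13.2 F [-0.5 -0.3 -0.1] gap 84.8 0.0
turn units [ 0.005  0.034 -0.001] shift units(after turn) [0.038 0.025 2.344] shift now-frame [0.045 0.024 2.344]
```

Call:
jog_arm --increments '[[[0, 0, 0, 0.03, 0.02, 0.5, 85], [0, 0, 0, 0, 0, 0.6, 85], [0, 0, 0, 0, 0, 0.6, 85], [0, 0, 0, 0, 0, 0.4, 85], [0, 0, 0, 0, 0, 0.24, 75], [0, 0, 0, 0, 0, 0, 65], [0, 0, 0, 0, 0, 0, 56], [0, 0, 0, 0, 0, 0, 50], [0, 0, 0, 0, 0, 0, 46], [0, 0, 0, 0, 0, 0, 42], [0, 0, 0, 0, 0, 0, 38], [0, 0, 0, 0, 0, 0, 34], [0, 0, 0, 0, 0, 0, 34], [0, 0, 0, 0, 0, 0, 34]]]' --newtons 35

```text
t: 14.37
ee_pos: [0.5505, 0.0475, 0.0902]
tool_rot: [180.0, -0.1, -0.1]
force: [0.2, -0.5, 5.8]
finger_gap: 0.491
finger_force: 34.8
```

```bash
python3 go.py .584 -.3 .074 0
```

```text
pose [0.5505 0.0475 0.0902] [ 1.8e+02 -1.3e-01 -1.0e-01] t 14.37 F [ 0.2 -0.5  5.8] gap 41.9 34.7954951860811
turn units [ 0.001 -0.025 -0.02 ] shift units(after turn) [0.837 8.688 0.406] shift now-frame [0.852 8.686 0.408]
```

Call:
jog_arm --increments '[[[0, 0, 0, 0, 0, -0.2, 34], [0, 0, 0, 0, 0, -0.5, 34], [0, 0, 0, 0, 0, -0.6, 34], [0, 0, 0, 0.02, 0.25, -0.3, 34], [0, 0, 0, 0.05, 0.5, 0, 34], [0, 0, 0, 0.08, 0.8, 0, 34], [0, 0, 0, 0.08, 0.8, 0, 34], [0, 0, 0, 0.08, 0.8, 0, 34], [0, 0, 0, 0.08, 0.8, 0, 34], [0, 0, 0, 0.08, 0.8, 0, 34], [0, 0, 0, 0.08, 0.8, 0, 34], [0, 0, 0, 0.08, 0.8, 0, 34], [0, 0, 0, 0.08, 0.8, 0, 34], [0, 0, 0, 0.08, 0.8, 0, 34], [0, 0, 0, 0.1, 0.5, 0, 34], [0, 0, 0, 0.05, 0.25, 0, 34], [0, 0, 0, 0, 0, 0.4, 34], [0, 0, 0, 0, 0, 0.6, 34], [0, 0, 0, 0, 0, 0.6, 34], [0, 0, 0, 0, 0, 0, 34]]]'

```text
t: 16.03
ee_pos: [0.5832, -0.2987, 0.0844]
tool_rot: [-179.8, 0.4, -0.1]
force: [-1.1, 0.7, -1.9]
finger_gap: 0.495
finger_force: 36.5
```

```bash
python3 go.py .584 -.3 .0765 0
```

```text
pose [ 0.5832 -0.2987  0.0844] [-1.7977e+02  4.2000e-01 -1.0000e-01] t 16.03 F [-1.1  0.7 -1.9] gap 42.3 36.50768811434318
turn units [-0.047  0.084 -0.021] shift units(after turn) [0.019 0.033 0.197] shift now-frame [0.021 0.034 0.197]
```

Call:
jog_arm --increments '[[[0, 0, 0, 0, 0, 0, 34], [0, 0, 0, 0, 0, 0.12, 34], [0, 0, 0, 0, 0, 0.08, 34], [0, 0, 0, 0, 0, 0, 34], [0, 0, 0, 0, 0, 0, 34]]]'

```text
t: 16.45
ee_pos: [0.587, -0.3006, 0.0818]
tool_rot: [180.0, -0.1, -0.1]
force: [0.5, -0.1, -2.3]
finger_gap: 0.493
finger_force: 36.5
```

Call:
jog_arm --increments '[[[0, 0, 0, 0, 0, 0.08, 34], [0, 0, 0, 0, 0, 0.05, 34], [0, 0, 0, 0, 0, 0.01, 34], [0, 0, 0, 0, 0, 0, 34]]]'

```text
t: 16.78
ee_pos: [0.5871, -0.3007, 0.0763]
tool_rot: [180.0, -0.1, -0.1]
force: [-2.3, 0.3, 5.4]
finger_gap: 0.492
finger_force: 37.2
```

Contact, so I'll release, back off upward and clear the view.

Call:
jog_arm --increments '[[[0, 0, 0, 0, 0, 0, 44], [0, 0, 0, 0, 0, 0, 50], [0, 0, 0, 0, 0, 0, 70], [0, 0, 0, 0, 0, 0, 85], [0, 0, 0, 0, 0, 0, 85], [0, 0, 0, 0, 0, -0.3, 85], [0, 0, 0, 0, 0, -0.8, 85], [0, 0, 0, 0, 0, -0.8, 85], [0, 0, 0, 0, 0, -0.8, 85], [0, 0, 0, -0.8, -0.1, -0.5, 85], [0, 0, 0, -0.8, 0, -0.2, 85], [0, 0, 0, -0.8, 0, 0, 85], [0, 0, 0, -0.6, 0, 0, 85], [0, 0, 0, 0, 0, 0, 85]]]'

```text
t: 17.95
ee_pos: [0.4624, -0.2956, 0.2122]
tool_rot: [-180.0, 0.1, -0.2]
force: [-0.1, 0.2, 0.1]
finger_gap: 0.995
finger_force: 0.0
```

```bash
python3 - <<'E'
from fit import *
t,s=grab('top'),grab('scene');wt,ws=world(t),world(s)
a=cv2.resize(s['image'][140:390,30:330],(400,333),interpolation=2);b=cv2.resize(t['image'][185:315,222:442],(400,236),interpolation=2)
c=np.zeros((333,800,3),np.uint8);c[:,:400]=a;c[:236,400:]=b;cv2.imwrite('pics/c2.png',c[...,::-1])
for n,w in(('t',wt),('s',ws)):
    P=blob(w,(.552,-.01),.06,.028,.06); print(n,len(P),rect(P))
    Q=blob(w,(.552,-.01),.06,.036,.06); print(n,'shell',len(Q),Q.mean(0),rect(Q),Q[:,2].max())
E
python3 go.py .555 -.01 .1 8
```

```text
t 419 (array([564.8, -16. ]), array([94.8, 75. ]), 7.5)
t shell 331 [ 0.55273549 -0.00721493  0.04808073] (array([568.2,  -2.9]), array([82.8, 46.3]), 14.2) 0.05998874646180202
s 543 (array([558.2, -10.8]), array([43.6, 71.5]), 88.2)
s shell 425 [ 0.56075906 -0.01359563  0.04661099] (array([560. ,  -8.6]), array([59.9, 42.5]), 24.3) 0.05542003397135345
pose [ 0.4665 -0.2966  0.2125] [ 1.7995e+02 -8.0000e-02 -1.8000e-01] t 18.05 F [ 0.2 -0.5  0.6] gap 85.0 0.0
turn units [ 0.01  -0.016 -1.636] shift units(after turn) [ 3.188 -6.789  2.813] shift now-frame [ 2.186 -7.175  2.81 ]
```

View pics/c2.png

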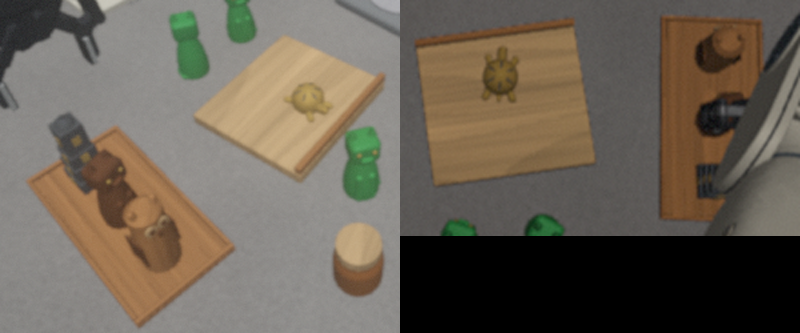

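The owl, cat and tower stand in the tray (scene crop (150,230), (115,190), (70,150)). The turtle is alone on the board at (308,98) in the scene crop and (501,76) in the top crop. I'll get its yaw from one enlarged crop.

Run:
```python
from fit import *
t,s=load('top'),load('scene')
a=cv2.resize(s['image'][185:235,235:295],(480,400),interpolation=2);b=cv2.resize(t['image'][203:250,258:297],(320,386),interpolation=2)
c=np.zeros((400,800,3),np.uint8);c[:,:480]=a;c[:386,480:]=b;cv2.imwrite('pics/c3.png',c[...,::-1])
print(208+0, ray(t,277.5,227,.045), ray(s,263,212,.045))
```

```text
208 [ 0.54980104 -0.00904792  0.045     ] [ 0.56104715 -0.0085631   0.045     ]
```

View pics/c3.png

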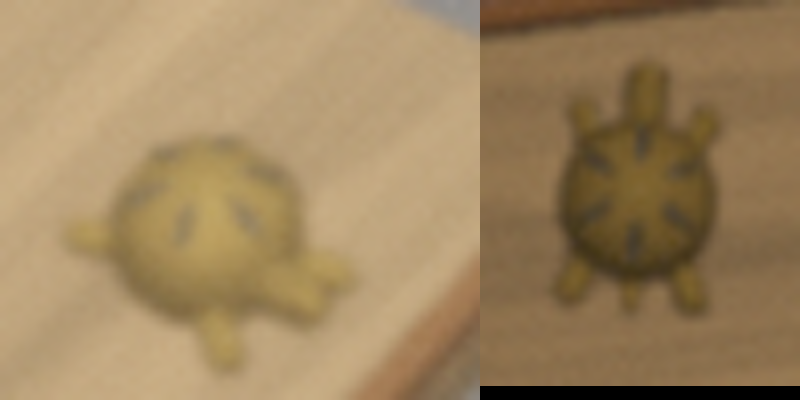

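```bash
python3 go.py .552 -.009 .07 -4
```

```text
pose [ 0.4665 -0.2966  0.2125] [ 1.7995e+02 -8.0000e-02 -1.8000e-01] t 18.05 F [ 0.2 -0.5  0.6] gap 85.0 0.0
turn units [ 0.009 -0.017  0.764] shift units(after turn) [ 1.631 -7.323  3.563] shift now-frame [ 2.11  -7.201  3.56 ]
```

Call:
jog_arm --increments '[[[0, 0, 0.76, 0, 0, 0, 85], [0, 0, 0, 0.08, -0.36, 0, 85], [0, 0, 0, 0.163, -0.732, 0, 85], [0, 0, 0, 0.163, -0.732, 0, 85], [0, 0, 0, 0.163, -0.732, 0, 85], [0, 0, 0, 0.163, -0.732, 0, 85], [0, 0, 0, 0.163, -0.732, 0, 85], [0, 0, 0, 0.163, -0.732, 0, 85], [0, 0, 0, 0.163, -0.732, 0, 85], [0, 0, 0, 0.163, -0.732, 0, 85], [0, 0, 0, 0.163, -0.732, 0.6, 85], [0, 0, 0, 0.08, -0.36, 0.8, 85], [0, 0, 0, 0, 0, 0.8, 85], [0, 0, 0, 0, 0, 0.8, 85], [0, 0, 0, 0, 0, 0.5, 85], [0, 0, 0, 0, 0, 0, 85], [0, 0, 0, 0, 0, 0, 85]]]'

```text
t: 19.47
ee_pos: [0.5519, -0.0086, 0.0706]
tool_rot: [-180.0, 0.1, -3.9]
force: [-0.3, -0.2, 0.4]
finger_gap: 0.999
finger_force: 0.0
```

```bash
python3 go.py .552 -.009 .0215 -4
```

```text
pose [ 0.5519 -0.0086  0.0706] [-1.80e+02  1.00e-01 -3.88e+00] t 19.47 F [-0.3 -0.2  0.4] gap 85.3 0.0
turn units [-0.     0.02   0.024] shift units(after turn) [0.002 0.01  1.228] shift now-frame [0.004 0.01  1.228]
```

Call:
jog_arm --increments '[[[0, 0, 0, 0, 0.01, 0.4, 80], [0, 0, 0, 0, 0, 0.4, 76], [0, 0, 0, 0, 0, 0.25, 72], [0, 0, 0, 0, 0, 0.12, 68], [0, 0, 0, 0, 0, 0.04, 64], [0, 0, 0, 0, 0, 0, 60], [0, 0, 0, 0, 0, 0, 56], [0, 0, 0, 0, 0, 0, 52], [0, 0, 0, 0, 0, 0, 48], [0, 0, 0, 0, 0, 0, 44], [0, 0, 0, 0, 0, 0, 40], [0, 0, 0, 0, 0, 0, 40], [0, 0, 0, 0, 0, 0, 40]]]' --newtons 40

```text
t: 20.55
ee_pos: [0.5521, -0.0095, 0.0241]
tool_rot: [-180.0, -0.1, -3.9]
force: [-1.2, 0.3, 7.7]
finger_gap: 0.539
finger_force: 39.9
```

```bash
python3 go.py .495 .290 .0365 -4
```

```text
pose [ 0.5521 -0.0095  0.0241] [-1.80e+02 -8.00e-02 -3.91e+00] t 20.55 F [-1.2  0.3  7.7] gap 46.0 39.88053526729345
turn units [-0.001 -0.016  0.017] shift units(after turn) [-1.945 -7.369 -0.311] shift now-frame [-1.934 -7.372 -0.313]
```

Call:
jog_arm --increments '[[[0, 0, 0, 0, 0, -0.15, 40], [0, 0, 0, 0, 0, -0.35, 40], [0, 0, 0, 0, 0, -0.5, 40], [0, 0, 0, 0, 0, -0.5, 40], [0, 0, 0, -0.1, -0.36, 0, 40], [0, 0, 0, -0.195, -0.73, 0, 40], [0, 0, 0, -0.195, -0.73, 0, 40], [0, 0, 0, -0.195, -0.73, 0, 40], [0, 0, 0, -0.195, -0.73, 0, 40], [0, 0, 0, -0.195, -0.73, 0, 40], [0, 0, 0, -0.195, -0.73, 0, 40], [0, 0, 0, -0.195, -0.73, 0, 40], [0, 0, 0, -0.195, -0.73, 0, 40], [0, 0, 0, -0.195, -0.73, 0, 40], [0, 0, 0, -0.1, -0.36, 0, 40], [0, 0, 0, 0, 0, 0, 40], [0, 0, 0, 0, 0, 0.4, 40], [0, 0, 0, 0, 0, 0.4, 40], [0, 0, 0, 0, 0, 0, 40], [0, 0, 0, 0, 0, 0, 40]]]'

```text
t: 22.22
ee_pos: [0.4927, 0.2857, 0.0504]
tool_rot: [179.9, 0.1, -3.9]
force: [0.4, -0.6, -2.0]
finger_gap: 0.545
finger_force: 41.9
```

```bash
python3 go.py .495 .290 .0395 -4
python3 - <<'E'
from h import *
t,s=grab('top'),grab('scene')
a=cv2.resize(s['image'][80:180,260:400],(400,286),interpolation=2);b=cv2.resize(t['image'][185:315,80:300],(400,236),interpolation=2)
c=np.zeros((286,800,3),np.uint8);c[:,:400]=a;c[:236,400:]=b;cv2.imwrite('pics/c4.png',c[...,::-1])
E
```

```text
pose [0.4927 0.2857 0.0504] [ 1.7992e+02  1.2000e-01 -3.9400e+00] t 22.22 F [ 0.4 -0.6 -2. ] gap 46.5 41.89086366444826
turn units [0.016 0.024 0.011] shift units(after turn) [ 0.051 -0.112  0.273] shift now-frame [ 0.052 -0.112  0.273]
```

View pics/c4.png

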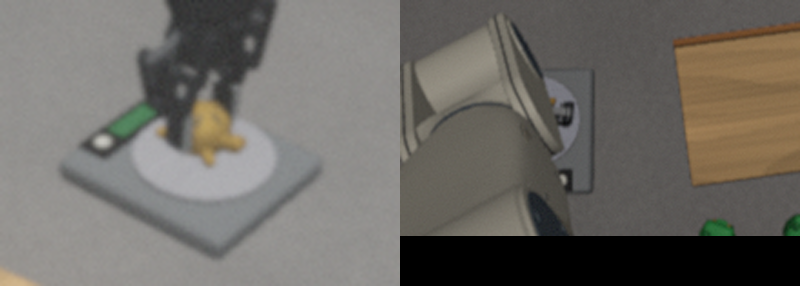

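The turtle is held level above the plate (205,130 in the scene crop). I'll nudge it over and lower it.

Call:
jog_arm --increments '[[[0, 0, 0, 0.05, -0.11, 0, 40], [0, 0, 0, 0, 0, 0.15, 40], [0, 0, 0, 0, 0, 0.1, 40], [0, 0, 0, 0, 0, 0.04, 40], [0, 0, 0, 0, 0, 0, 40], [0, 0, 0, 0, 0, 0, 40]]]'

```text
t: 22.82
ee_pos: [0.4954, 0.2909, 0.0391]
tool_rot: [180.0, 0.0, -3.9]
force: [0.7, -0.6, -2.6]
finger_gap: 0.541
finger_force: 41.9
```

Call:
jog_arm --increments '[[[0, 0, 0, 0, 0, 0.02, 40], [0, 0, 0, 0, 0, 0.01, 40], [0, 0, 0, 0, 0, 0, 46], [0, 0, 0, 0, 0, 0, 50], [0, 0, 0, 0, 0, 0, 56], [0, 0, 0, 0, 0, 0, 75], [0, 0, 0, 0, 0, 0, 85], [0, 0, 0, 0, 0, 0, 85], [0, 0, 0, 0, 0, -0.3, 85], [0, 0, 0, 0, 0, -0.8, 85], [0, 0, 0, 0, 0, -0.8, 85], [0, 0, 0, 0, 0, -0.8, 85], [0, 0, 0, 0, 0, -0.8, 85], [0, 0, 0, 0, 0.5, -0.8, 85], [0, 0, 0, 0, 0.8, 0, 85], [0, 0, 0, 0, 0.8, 0, 85], [0, 0, 0, 0, 0.8, 0, 85], [0, 0, 0, 0, 0.8, 0, 85], [0, 0, 0, 0, 0.8, 0, 85], [0, 0, 0, 0, 0, 0, 85]]]'

```text
t: 24.48
ee_pos: [0.4823, 0.1073, 0.2109]
tool_rot: [179.9, 0.0, -4.1]
force: [0.2, 0.4, 0.8]
finger_gap: 0.992
finger_force: 0.0
```

```bash
python3 - <<'E'
from fit import *
t,s=grab('top'),grab('scene');wt,ws=world(t),world(s)
a=cv2.resize(s['image'][80:180,260:400],(400,286),interpolation=2);b=cv2.resize(t['image'][215:295,115:195],(400,400),interpolation=2)
c=np.zeros((400,800,3),np.uint8);c[:286,:400]=a;c[:,400:]=b;cv2.imwrite('pics/c5.png',c[...,::-1])
for w in(wt,ws):
    Q=blob(w,(.495,.29),.05,.050,.08);print(len(Q),Q.mean(0),rect(Q))
try: print({k:v.round(4) for k,v in figs(wt,ws,(.587,-.3),(.5,-.297),(.413,-.295),.006).items()})
except Exception as e: print(e)
E
python3 go.py .587 -.30 .0763 0
```

```text
351 [0.49606084 0.28992179 0.06233983] (array([502.4, 293. ]), array([63.2, 46.4]), 3.7)
272 [0.50447406 0.2831895  0.05988188] (array([504.4, 289.8]), array([59.5, 42.5]), 24.4)
{'owl': array([ 0.5856, -0.2991]), 'cat': array([ 0.4967, -0.2977, 15.7993]), 'tower': array([ 0.4125, -0.2938,  0.1044])}
pose [0.4834 0.1105 0.211 ] [-1.7997e+02 -5.0000e-02 -4.0600e+00] t 24.58 F [-1.   0.3  0.1] gap 85.0 0.0
turn units [-0.005 -0.011 -0.813] shift units(after turn) [ 2.589 10.262  3.369] shift now-frame [ 3.307 10.054  3.367]
```

View pics/c5.png

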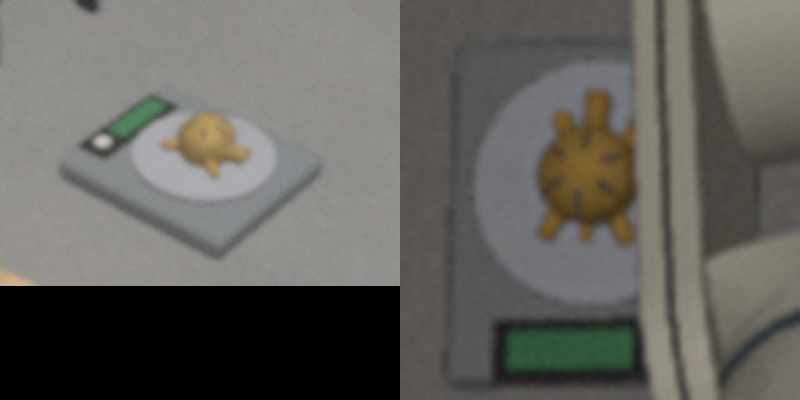

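The turtle sits centred on the plate. In the top crop the shell is at (588,173) and the plate centre at about (596,181), and height parallax accounts for the difference. Next I'll return the owl.

Call:
jog_arm --increments '[[[0, 0, -0.81, 0, 0, 0, 85], [0, 0, 0, 0.09, 0.37, 0, 85], [0, 0, 0, 0.19, 0.75, 0, 85], [0, 0, 0, 0.19, 0.75, 0, 85], [0, 0, 0, 0.19, 0.75, 0, 85], [0, 0, 0, 0.19, 0.75, 0, 85], [0, 0, 0, 0.19, 0.75, 0, 85], [0, 0, 0, 0.19, 0.75, 0, 85], [0, 0, 0, 0.19, 0.75, 0, 85], [0, 0, 0, 0.19, 0.75, 0, 85], [0, 0, 0, 0.19, 0.75, 0, 85], [0, 0, 0, 0.19, 0.75, 0, 85], [0, 0, 0, 0.19, 0.75, 0, 85], [0, 0, 0, 0.19, 0.75, 0, 85], [0, 0, 0, 0.19, 0.75, 0, 85], [0, 0, 0, 0.03, 0.14, 0, 85], [0, 0, 0, 0, 0, 0.3, 85], [0, 0, 0, 0, 0, 0, 85], [0, 0, 0, 0, 0, 0, 85]]]'

```text
t: 26.17
ee_pos: [0.5871, -0.2965, 0.1967]
tool_rot: [-179.9, 0.2, 0.2]
force: [-0.1, 0.6, 0.2]
finger_gap: 0.996
finger_force: 0.0
```

```bash
python3 go.py .587 -.3005 .0765 0
```

```text
pose [ 0.5871 -0.2965  0.1967] [-1.7989e+02  1.6000e-01  2.1000e-01] t 26.17 F [-0.1  0.6  0.2] gap 85.0 0.0
turn units [-0.022  0.032  0.043] shift units(after turn) [-0.004  0.099  3.004] shift now-frame [0.005 0.105 3.004]
```

Call:
jog_arm --increments '[[[0, 0, 0.04, 0, 0.1, 0.4, 85], [0, 0, 0, 0, 0, 0.7, 85], [0, 0, 0, 0, 0, 0.7, 85], [0, 0, 0, 0, 0, 0.7, 85], [0, 0, 0, 0, 0, 0.35, 80], [0, 0, 0, 0, 0, 0.15, 72], [0, 0, 0, 0, 0, 0, 64], [0, 0, 0, 0, 0, 0, 56], [0, 0, 0, 0, 0, 0, 50], [0, 0, 0, 0, 0, 0, 46], [0, 0, 0, 0, 0, 0, 42], [0, 0, 0, 0, 0, 0, 38], [0, 0, 0, 0, 0, 0, 34], [0, 0, 0, 0, 0, 0, 34], [0, 0, 0, 0, 0, 0, 34]]]' --newtons 35

```text
t: 27.42
ee_pos: [0.589, -0.303, 0.08]
tool_rot: [180.0, -0.1, -0.1]
force: [0.0, 2.5, 6.0]
finger_gap: 0.492
finger_force: 34.6
```

```bash
python3 go.py .5505 .0475 .095 0
```

```text
pose [ 0.589 -0.303  0.08 ] [ 1.7996e+02 -1.4000e-01 -8.0000e-02] t 27.42 F [0.  2.5 6. ] gap 42.0 34.5906923012808
turn units [ 0.009 -0.029 -0.016] shift units(after turn) [-0.962 -8.762 -0.375] shift now-frame [-0.974 -8.76  -0.384]
```

Call:
jog_arm --increments '[[[0, 0, 0, 0, 0, -0.2, 34], [0, 0, 0, 0, 0, -0.5, 34], [0, 0, 0, 0, 0, -0.6, 34], [0, 0, 0, -0.02, -0.25, -0.2, 34], [0, 0, 0, -0.05, -0.5, 0, 34], [0, 0, 0, -0.085, -0.8, 0, 34], [0, 0, 0, -0.085, -0.8, 0, 34], [0, 0, 0, -0.085, -0.8, 0, 34], [0, 0, 0, -0.085, -0.8, 0, 34], [0, 0, 0, -0.085, -0.8, 0, 34], [0, 0, 0, -0.085, -0.8, 0, 34], [0, 0, 0, -0.085, -0.8, 0, 34], [0, 0, 0, -0.085, -0.8, 0, 34], [0, 0, 0, -0.085, -0.8, 0, 34], [0, 0, 0, -0.06, -0.55, 0, 34], [0, 0, 0, -0.02, -0.27, 0, 34], [0, 0, 0, 0, 0, 0.3, 34], [0, 0, 0, 0, 0, 0.6, 34], [0, 0, 0, 0, 0, 0, 34], [0, 0, 0, 0, 0, 0, 34]]]'

```text
t: 29.08
ee_pos: [0.5504, 0.0473, 0.1008]
tool_rot: [180.0, 0.2, -0.1]
force: [-0.4, 0.7, -2.4]
finger_gap: 0.493
finger_force: 36.5
```

```bash
python3 go.py .5525 .048 .0945 0
```

```text
pose [0.5504 0.0473 0.1008] [ 1.7998e+02  2.1000e-01 -1.1000e-01] t 29.08 F [-0.4  0.7 -2.4] gap 42.1 36.50388448499143
turn units [ 0.005  0.042 -0.022] shift units(after turn) [ 0.053 -0.018  0.157] shift now-frame [ 0.054 -0.018  0.157]
```

Call:
jog_arm --increments '[[[0, 0, 0, 0.03, -0.02, 0.08, 34], [0, 0, 0, 0, 0, 0.06, 34], [0, 0, 0, 0, 0, 0.02, 34], [0, 0, 0, 0, 0, 0, 34], [0, 0, 0, 0, 0, 0, 34]]]'

```text
t: 29.5
ee_pos: [0.5532, 0.0487, 0.0961]
tool_rot: [-180.0, -0.0, -0.1]
force: [-0.4, 0.3, -2.5]
finger_gap: 0.49
finger_force: 36.5
```

Call:
jog_arm --increments '[[[0, 0, 0, 0, 0, 0.03, 34], [0, 0, 0, 0, 0, 0.02, 34], [0, 0, 0, 0, 0, 0, 34], [0, 0, 0, 0, 0, 0, 44], [0, 0, 0, 0, 0, 0, 50], [0, 0, 0, 0, 0, 0, 70], [0, 0, 0, 0, 0, 0, 85], [0, 0, 0, 0, 0, 0, 85], [0, 0, 0, 0, 0, -0.3, 85], [0, 0, 0, 0, 0, -0.8, 85], [0, 0, 0, 0, 0, -0.8, 85], [0, 0, 0, 0, 0, -0.6, 85], [0, 0, 0, 0, 0, 0, 85], [0, 0, 0, 0, 0, 0, 85]]]'

```text
t: 30.67
ee_pos: [0.5541, 0.049, 0.1961]
tool_rot: [-180.0, -0.2, -0.1]
force: [0.3, 0.4, -0.5]
finger_gap: 0.994
finger_force: 0.0
```

```bash
python3 go.py .414 -.295 .079 0
```

```text
pose [0.5541 0.049  0.1961] [-1.7998e+02 -2.4000e-01 -7.0000e-02] t 30.67 F [ 0.3  0.4 -0.5] gap 84.9 0.0
turn units [-0.003 -0.049 -0.013] shift units(after turn) [-3.502  8.599  2.928] shift now-frame [-3.504  8.604  2.91 ]
```

Call:
jog_arm --increments '[[[0, 0, 0, -0.15, 0.36, 0, 85], [0, 0, 0, -0.29, 0.715, 0, 85], [0, 0, 0, -0.29, 0.715, 0, 85], [0, 0, 0, -0.29, 0.715, 0, 85], [0, 0, 0, -0.29, 0.715, 0, 85], [0, 0, 0, -0.29, 0.715, 0, 85], [0, 0, 0, -0.29, 0.715, 0, 85], [0, 0, 0, -0.29, 0.715, 0, 85], [0, 0, 0, -0.29, 0.715, 0, 85], [0, 0, 0, -0.29, 0.715, 0, 85], [0, 0, 0, -0.29, 0.715, 0, 85], [0, 0, 0, -0.29, 0.715, 0, 85], [0, 0, 0, -0.16, 0.37, 0, 85], [0, 0, 0, 0, 0, 0.3, 85], [0, 0, 0, 0, 0, 0, 85], [0, 0, 0, 0, 0, 0, 85]]]'

```text
t: 32.0
ee_pos: [0.4114, -0.2941, 0.1806]
tool_rot: [-179.9, 0.2, -0.1]
force: [0.7, 0.1, 0.8]
finger_gap: 0.997
finger_force: 0.0
```

```bash
python3 go.py .4135 -.295 .079 0
```

```text
pose [ 0.4114 -0.2941  0.1806] [-1.7988e+02  1.5000e-01 -1.0000e-01] t 32.0 F [0.7 0.1 0.8] gap 85.2 0.0
turn units [-0.024  0.031 -0.021] shift units(after turn) [0.052 0.023 2.539] shift now-frame [0.059 0.028 2.539]
```

Call:
jog_arm --increments '[[[0, 0, 0, 0.01, 0, 0.5, 85], [0, 0, 0, 0, 0, 0.7, 85], [0, 0, 0, 0, 0, 0.7, 85], [0, 0, 0, 0, 0, 0.4, 80], [0, 0, 0, 0, 0, 0.2, 70], [0, 0, 0, 0, 0, 0.02, 58], [0, 0, 0, 0, 0, 0, 46], [0, 0, 0, 0, 0, 0, 38], [0, 0, 0, 0, 0, 0, 34], [0, 0, 0, 0, 0, 0, 30], [0, 0, 0, 0, 0, 0, 26], [0, 0, 0, 0, 0, 0, 22], [0, 0, 0, 0, 0, 0, 22], [0, 0, 0, 0, 0, 0, 22]]]' --newtons 40

```text
t: 33.17
ee_pos: [0.4137, -0.2952, 0.0821]
tool_rot: [179.9, -0.1, -0.1]
force: [1.0, 1.9, 6.8]
finger_gap: 0.358
finger_force: 40.0
```

```bash
python3 go.py .4869 -.0167 .0945 0
```

```text
pose [ 0.4137 -0.2952  0.0821] [ 1.7993e+02 -1.1000e-01 -7.0000e-02] t 33.17 F [1.  1.9 6.8] gap 30.6 39.97315049171448
turn units [ 0.013 -0.021 -0.015] shift units(after turn) [ 1.83  -6.962 -0.309] shift now-frame [ 1.821 -6.964 -0.313]
```

Call:
jog_arm --increments '[[[0, 0, 0, 0, 0, -0.2, 22], [0, 0, 0, 0, 0, -0.5, 22], [0, 0, 0, 0, 0, -0.6, 22], [0, 0, 0, 0.05, -0.2, -0.2, 22], [0, 0, 0, 0.18, -0.5, 0, 22], [0, 0, 0, 0.4, -0.7, 0, 22], [0, 0, 0, 0.4, -0.7, 0, 22], [0, 0, 0, 0.4, -0.7, 0, 22], [0, 0, 0, 0.4, -0.7, 0, 22], [0, 0, 0, 0, -0.8, 0, 22], [0, 0, 0, 0, -0.8, 0, 22], [0, 0, 0, 0, -0.8, 0, 22], [0, 0, 0, 0, -0.8, 0, 22], [0, 0, 0, 0, -0.4, 0, 22], [0, 0, 0, 0, -0.16, 0, 22], [0, 0, 0, 0, 0, 0.4, 22], [0, 0, 0, 0, 0, 0.5, 22], [0, 0, 0, 0, 0, 0.05, 22], [0, 0, 0, 0, 0, 0, 22], [0, 0, 0, 0, 0, 0, 22]]]'

```text
t: 34.83
ee_pos: [0.4865, -0.0047, 0.1032]
tool_rot: [180.0, 0.0, -0.1]
force: [-0.2, 0.7, -3.1]
finger_gap: 0.356
finger_force: 40.5
```

```bash
python3 go.py .4869 -.0167 .0965 0
```

```text
pose [ 0.4865 -0.0047  0.1032] [ 1.8e+02  2.0e-02 -9.0e-02] t 34.83 F [-0.2  0.7 -3.1] gap 30.4 40.52291750907898
turn units [ 0.001  0.003 -0.019] shift units(after turn) [0.01  0.299 0.168] shift now-frame [0.011 0.299 0.168]
```

My row sum overshot y by 12 mm, so I'll correct it before lowering.

Call:
jog_arm --increments '[[[0, 0, 0, 0, 0.15, 0, 22], [0, 0, 0, 0, 0.15, 0, 22], [0, 0, 0, 0, 0, 0, 22], [0, 0, 0, 0, 0, 0.1, 22], [0, 0, 0, 0, 0, 0.05, 22], [0, 0, 0, 0, 0, 0, 22], [0, 0, 0, 0, 0, 0, 22]]]'

```text
t: 35.42
ee_pos: [0.4862, -0.0163, 0.0967]
tool_rot: [-180.0, 0.0, -0.1]
force: [-0.3, -0.3, -2.9]
finger_gap: 0.359
finger_force: 40.6
```

Call:
jog_arm --increments '[[[0, 0, 0, 0, 0, 0.025, 22], [0, 0, 0, 0, 0, 0, 22], [0, 0, 0, 0, 0, 0, 34], [0, 0, 0, 0, 0, 0, 40], [0, 0, 0, 0, 0, 0, 65], [0, 0, 0, 0, 0, 0, 85], [0, 0, 0, 0, 0, 0, 85], [0, 0, 0, 0, 0, -0.3, 85], [0, 0, 0, 0, 0, -0.8, 85], [0, 0, 0, 0, 0, -0.8, 85], [0, 0, 0, 0, 0, -0.6, 85], [0, 0, 0, 0, 0, 0, 85]]]'

```text
t: 36.42
ee_pos: [0.4895, -0.0166, 0.2005]
tool_rot: [180.0, -0.5, -0.1]
force: [1.4, 0.7, -0.6]
finger_gap: 0.991
finger_force: 0.0
```

```bash
python3 go.py .499 -.297 .0765 14.7
```

```text
pose [ 0.4895 -0.0166  0.2005] [ 1.7997e+02 -4.8000e-01 -6.0000e-02] t 36.42 F [ 1.4  0.7 -0.6] gap 84.6 0.0
turn units [ 0.017 -0.094 -2.953] shift units(after turn) [-1.548  6.841  3.101] shift now-frame [0.221 7.009 3.106]
```

Call:
jog_arm --increments '[[[0, 0, 0, 0.03, 0.4, 0, 85], [0, 0, 0, 0.03, 0.8, 0, 85], [0, 0, 0, 0.03, 0.8, 0, 85], [0, 0, 0, 0.03, 0.8, 0, 85], [0, 0, 0, 0.03, 0.8, 0, 85], [0, 0, 0, 0.03, 0.8, 0, 85], [0, 0, 0, 0.03, 0.8, 0, 85], [0, 0, 0, 0.03, 0.8, 0, 85], [0, 0, 0, 0.03, 0.8, 0, 85], [0, 0, 0, 0, 0.2, 0, 85], [0, 0, -0.6, 0, 0, 0, 85], [0, 0, -0.6, 0, 0, 0, 85], [0, 0, -0.6, 0, 0, 0, 85], [0, 0, -0.6, 0, 0, 0, 85], [0, 0, -0.55, 0, 0, 0.3, 85], [0, 0, 0, 0, 0, 0, 85], [0, 0, 0, 0, 0, 0, 85]]]'

```text
t: 37.83
ee_pos: [0.4963, -0.2957, 0.183]
tool_rot: [-179.9, 0.1, 14.6]
force: [0.7, -1.0, -0.3]
finger_gap: 0.997
finger_force: 0.0
```

```bash
python3 go.py .499 -.297 .0765 14.7
```

```text
pose [ 0.4963 -0.2957  0.183 ] [-1.799e+02  9.000e-02  1.461e+01] t 37.83 F [ 0.7 -1.  -0.3] gap 85.1 0.0
turn units [-0.02   0.018 -0.017] shift units(after turn) [0.057 0.05  2.662] shift now-frame [0.062 0.054 2.662]
```

Call:
jog_arm --increments '[[[0, 0, -0.02, 0.04, 0.04, 0.5, 85], [0, 0, 0, 0, 0, 0.7, 85], [0, 0, 0, 0, 0, 0.7, 85], [0, 0, 0, 0, 0, 0.5, 80], [0, 0, 0, 0, 0, 0.25, 70], [0, 0, 0, 0, 0, 0, 60], [0, 0, 0, 0, 0, 0, 54], [0, 0, 0, 0, 0, 0, 48], [0, 0, 0, 0, 0, 0, 44], [0, 0, 0, 0, 0, 0, 40], [0, 0, 0, 0, 0, 0, 36], [0, 0, 0, 0, 0, 0, 30], [0, 0, 0, 0, 0, 0, 30], [0, 0, 0, 0, 0, 0, 30]]]' --newtons 30

```text
t: 39.0
ee_pos: [0.4998, -0.298, 0.0794]
tool_rot: [179.9, -0.1, 14.8]
force: [-0.2, 1.3, 7.1]
finger_gap: 0.462
finger_force: 31.5
```

```bash
python3 go.py .5628 -.0663 .092 14.7
```

```text
pose [ 0.4998 -0.298   0.0794] [ 1.7991e+02 -1.0000e-01  1.4780e+01] t 39.0 F [-0.2  1.3  7.1] gap 39.4 31.54600739479065
turn units [ 0.019 -0.02   0.015] shift units(after turn) [ 2.993 -5.204 -0.316] shift now-frame [ 3.001 -5.199 -0.319]
```

Call:
jog_arm --increments '[[[0, 0, 0, 0, 0, -0.2, 30], [0, 0, 0, 0, 0, -0.5, 30], [0, 0, 0, 0, 0, -0.6, 30], [0, 0, 0, 0.1, -0.18, -0.2, 30], [0, 0, 0, 0.25, -0.43, 0, 30], [0, 0, 0, 0.4, -0.69, 0, 30], [0, 0, 0, 0.4, -0.69, 0, 30], [0, 0, 0, 0.4, -0.69, 0, 30], [0, 0, 0, 0.4, -0.69, 0, 30], [0, 0, 0, 0.4, -0.69, 0, 30], [0, 0, 0, 0.4, -0.69, 0, 30], [0, 0, 0, 0.17, -0.3, 0, 30], [0, 0, 0, 0.08, -0.15, 0, 30], [0, 0, 0, 0, 0, 0.4, 30], [0, 0, 0, 0, 0, 0.5, 30], [0, 0, 0, 0, 0, 0.05, 30], [0, 0, 0, 0, 0, 0, 30], [0, 0, 0, 0, 0, 0, 30]]]'

```text
t: 40.5
ee_pos: [0.5618, -0.0665, 0.1002]
tool_rot: [180.0, 0.0, 14.7]
force: [-1.0, -0.0, -1.6]
finger_gap: 0.463
finger_force: 30.9
```

```bash
python3 go.py .563 -.0663 .0935 14.7
```

```text
pose [ 0.5618 -0.0665  0.1002] [1.800e+02 1.000e-02 1.474e+01] t 40.5 F [-1.  -0.  -1.6] gap 39.5 30.9183007478714
turn units [0.    0.002 0.007] shift units(after turn) [0.03  0.002 0.168] shift now-frame [0.03  0.002 0.168]
```

Call:
jog_arm --increments '[[[0, 0, 0, 0.01, 0, 0.1, 30], [0, 0, 0, 0, 0, 0.06, 30], [0, 0, 0, 0, 0, 0, 30], [0, 0, 0, 0, 0, 0, 30]]]'

```text
t: 40.83
ee_pos: [0.5623, -0.0659, 0.0937]
tool_rot: [180.0, -0.0, 14.8]
force: [0.3, -0.4, -1.7]
finger_gap: 0.463
finger_force: 31.0
```

Down a last millimetre, then release, rise and move away toward −y to clear the view.

Call:
jog_arm --increments '[[[0, 0, 0, 0, 0, 0.025, 30], [0, 0, 0, 0, 0, 0, 30], [0, 0, 0, 0, 0, 0, 42], [0, 0, 0, 0, 0, 0, 48], [0, 0, 0, 0, 0, 0, 65], [0, 0, 0, 0, 0, 0, 75], [0, 0, 0, 0, 0, 0, 75], [0, 0, 0, 0, 0, -0.3, 75], [0, 0, 0, 0, 0, -0.8, 75], [0, 0, 0, 0, 0, -0.8, 75], [0, 0, 0, 0, 0, -0.8, 75], [0, 0, 0, 0, 0.5, -0.5, 75], [0, 0, 0, -0.3, 0.8, 0, 75], [0, 0, 0, -0.3, 0.8, 0, 75], [0, 0, 0, -0.3, 0.8, 0, 75], [0, 0, 0, -0.3, 0.8, 0, 75], [0, 0, 0, -0.3, 0.8, 0, 75], [0, 0, 0, -0.3, 0.8, 0, 75], [0, 0, 0, -0.3, 0.8, 0, 75], [0, 0, 0, 0, 0, 0, 75]]]'

```text
t: 42.5
ee_pos: [0.5427, -0.3287, 0.2217]
tool_rot: [179.8, -0.0, 14.6]
force: [0.2, 1.1, -0.0]
finger_gap: 0.876
finger_force: 0.0
```

Run:
```python
from fit import *
t,s=grab('top'),grab('scene');wt,ws=world(t),world(s)
print({k:v.round(4) for k,v in figs(wt,ws).items()})
a=cv2.resize(s['image'][80:280,150:400],(450,360),interpolation=2);b=cv2.resize(t['image'][185:315,115:345],(350,198),interpolation=2)
c=np.zeros((360,800,3),np.uint8);c[:,:450]=a;c[:198,450:]=b;cv2.imwrite('pics/c6.png',c[...,::-1])
```

```text
{'owl': array([0.5496, 0.0522]), 'cat': array([ 0.5595, -0.0656, 14.1419]), 'tower': array([ 0.4855, -0.0156, -0.4913])}
```

View pics/c6.png

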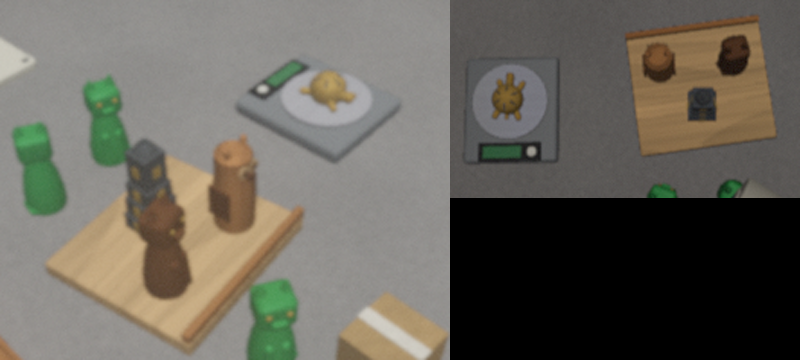

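The owl, cat and tower stand upright on the board, within about 4 mm of their first fits. The turtle is centred on the plate and the arm is clear, so I'm handing in.

```bash
python3 -c "from bench import sign_off; print(sign_off())"
```

```text
the job is handed in; nothing more can be done
None
```

Job handed in at about 43 s of the 144 s limit: the turtle is on the middle of the weighing plate, and the owl, cat and tower are upright on the board within about 4 mm of where they started, by my camera fits (the hand-in returned no verdict).

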